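# Make up the ball tray and hold it at the dust hood

## Task

Fill the empty pockets of the dark wooden ball tray with spare balls from the rack while it stands on the bench, then lift the tray by its handle and carry it level, losing no ball, to the dust hood. Finish holding it there, level, still and clear of everything, straight in front of the middle of the hood's mouth and at the mouth's height, its near edge within about 10 cm of the mouth but outside it, so that the sanding dust is drawn off. Let no ball drop on the bench and leave the other things where they lie.

Things in the scene. Friction and masses are not known exactly. Their poses are not given: they have to be found in the camera images.
- tray: loose dark-wood ball tray: a flat board 210 (its x) x 170 (its y) x 12 mm with six round pockets in two rows of three and a lengthwise carrying handle over the middle; about 0.3 to 0.5 kg, balanced about its middle. Origin: centre of the board's underside; x along the handle and the rows, z up.
- tray_handle (a point): middle of the tray's handle bar, 71 mm above the board's underside. The bar runs along the tray's x, 184 mm long, 18 mm wide (y), from 60 to 82 mm above the board's underside, open below; end posts 12 x 34 mm, as high as the bar, at the tray's two ends. Axes as the tray's.
- pocket1 (a point): tray pocket 1, at tray x = +64, y = +60 mm: a plain round hole 18 mm across and 9 mm deep with a black floor. The point is where the centre of a ball seated in it lies, 27.6 mm above the board's underside (15.6 mm above its top face).
- pocket2 (a point): tray pocket 2, at tray x = +0, y = +60 mm: a plain round hole 18 mm across and 9 mm deep with a black floor. The point is where the centre of a ball seated in it lies, 27.6 mm above the board's underside (15.6 mm above its top face).
- pocket3 (a point): tray pocket 3, at tray x = -64, y = +60 mm: a plain round hole 18 mm across and 9 mm deep with a black floor. The point is where the centre of a ball seated in it lies, 27.6 mm above the board's underside (15.6 mm above its top face).
- pocket4 (a point): tray pocket 4, at tray x = +64, y = -60 mm: a plain round hole 18 mm across and 9 mm deep with a black floor. The point is where the centre of a ball seated in it lies, 27.6 mm above the board's underside (15.6 mm above its top face).
- pocket5 (a point): tray pocket 5, at tray x = +0, y = -60 mm: a plain round hole 18 mm across and 9 mm deep with a black floor. The point is where the centre of a ball seated in it lies, 27.6 mm above the board's underside (15.6 mm above its top face).
- pocket6 (a point): tray pocket 6, at tray x = -64, y = -60 mm: a plain round hole 18 mm across and 9 mm deep with a black floor. The point is where the centre of a ball seated in it lies, 27.6 mm above the board's underside (15.6 mm above its top face).
- ball1_center (a point): centre of a turned pale wooden ball, 36 mm across, 18 g. Four of the seven balls start in pockets of the tray, three are spares on the rack; all are alike. A seated ball rests on the rim of its 18 mm hole, sunk 2.4 mm below the board's top face, and rolls out beyond about 30 degrees of tilt.
- ball2_center (a point): centre of a turned pale wooden ball, 36 mm across, 18 g. Four of the seven balls start in pockets of the tray, three are spares on the rack; all are alike. A seated ball rests on the rim of its 18 mm hole, sunk 2.4 mm below the board's top face, and rolls out beyond about 30 degrees of tilt.
- ball3_center (a point): centre of a turned pale wooden ball, 36 mm across, 18 g. Four of the seven balls start in pockets of the tray, three are spares on the rack; all are alike. A seated ball rests on the rim of its 18 mm hole, sunk 2.4 mm below the board's top face, and rolls out beyond about 30 degrees of tilt.
- ball4_center (a point): centre of a turned pale wooden ball, 36 mm across, 18 g. Four of the seven balls start in pockets of the tray, three are spares on the rack; all are alike. A seated ball rests on the rim of its 18 mm hole, sunk 2.4 mm below the board's top face, and rolls out beyond about 30 degrees of tilt.
- ball5_center (a point): centre of a turned pale wooden ball, 36 mm across, 18 g. Four of the seven balls start in pockets of the tray, three are spares on the rack; all are alike. A seated ball rests on the rim of its 18 mm hole, sunk 2.4 mm below the board's top face, and rolls out beyond about 30 degrees of tilt.
- ball6_center (a point): centre of a turned pale wooden ball, 36 mm across, 18 g. Four of the seven balls start in pockets of the tray, three are spares on the rack; all are alike. A seated ball rests on the rim of its 18 mm hole, sunk 2.4 mm below the board's top face, and rolls out beyond about 30 degrees of tilt.
- ball7_center (a point): centre of a turned pale wooden ball, 36 mm across, 18 g. Four of the seven balls start in pockets of the tray, three are spares on the rack; all are alike. A seated ball rests on the rim of its 18 mm hole, sunk 2.4 mm below the board's top face, and rolls out beyond about 30 degrees of tilt.
- rack: fixed spare rack: a dark-wood strip 200 (its x) x 60 x 12 mm lying on the bench, with three 18 mm pockets like the tray's at x = -66, 0, +66 mm, each holding a spare ball at the start (ball centre 27.6 mm above the bench). Origin: centre of its underside.
- hood: fixed black dust-extraction hood on a stand: a rectangular funnel, its wide mouth towards the middle of the bench, a hose behind. Mouth with its grey rim 368 mm wide, from 26 to 294 mm above the bench; inner opening 328 x 228 mm. Its base plate stays behind the mouth plane. Origin: on the bench below the middle of the mouth; x points into the hood, y along the mouth, z up.
- hood_mouth (a point): centre of the hood's mouth, 160 mm above the bench; x points into the hood (the space in front is at negative x), y along the mouth, z up.
- gouge: bystander: turning gouge lying flat, wooden handle and steel blade, 418 mm long, 32 mm thick; origin near its middle, on the bench.
- chuck: bystander: steel four-jaw lathe chuck standing on the bench, 94 mm across, 77 mm high; origin centre of its underside.
- wax_tin: bystander: round tin with a green lid, 88 mm across, 46 mm high; origin centre of its underside.
- bowl: bystander: small turned wooden bowl, 130 mm across, 55 mm high; origin centre of its underside.
- caliper: bystander: steel caliper lying flat, 150 x 60 x 8 mm; origin near its middle.
- sanding_block: bystander: cork sanding block, 100 x 60 x 31 mm; origin centre of its underside.
Mind the look-alikes: they are no part of the job. Leave any green or orange look-alike of the part that bears ball4_center alone.

How it is judged:
By the outcome, as a careful person would: the job done as asked, in the order asked, and still so for the second after the job is handed in, while the arm keeps its last pose, push and grip.
It also fails if it takes over 61 s, if anything falls off the work surface, if the arm or the gripper's body presses on something with over 40 N, if the wrist force passes 120 N, or if a joint passes its speed limit or range.

## Robot

A 6-joint arm with a two-finger parallel gripper is mounted at the origin on the work surface. World frame = base frame: x ahead of the robot, y to its left, z up, the work surface at z = 0. Lengths are in m, angles in degrees, forces in N, time in s.
With the tool pointing down it reaches from about 0.325 to 0.9 m from the base axis. Payload 6.1 kg.
Tool frame: the origin (TCP) lies at the very end of the fingers, on their centre line; the grasp point (between the pads) lies 19 mm behind it; z points along the fingers, y is the line along which they close (so a half turn about z gives the same grasp; the last joint's range is limited). The gripper opens to 87 mm and grips with 3 to 60 N. Pads are 19 mm wide; open, the fingers measure 117 mm over their backs; the gripper's body (75 mm by 190 mm) begins 51 mm behind the grasp point.
Start: joints at [60.098, 12.628, 87.462, -0, 79.91, -7.225], TCP at [0.241, 0.577, 0.223] pointing down, gripper open.
Joint ranges: [-170.65, 170.65], [-52.31, 119.04], [5.05, 147.46], [-71.25, 251.25], [11.57, 151.72], [-153.62, 153.62]. Speed limits (degrees/s): [147.25, 147.25, 172.46, 180, 180, 180].

## Interface

Orientations are given as [roll, pitch, yaw] about the fixed x, y, z axes, in that order (R = Rz(yaw) Ry(pitch) Rx(roll)).
In Python, from cell import env gives the robot as it stands.
- The arm moves only by the tool jog_arm, never from a script. Its arguments are lists of equal length, an entry for each row: "angular": the turn, a rotation vector about the tool's x, y, z in units of 6 degrees (1.0 is 6 degrees), a list of three; "offset": the shift along the tool's x, y, z in units of 30 mm (1.0 is 30 mm), a list of three; "hand": the opening, from -1 (shut) to 1 (fully open). In form: {"angular": [[wx, wy, wz], ...], "offset": [[tx, ty, tz], ...], "hand": [hand, ...]}. A call has 1 to 10 rows; each row shifts and turns the commanded pose from where the row before left it, along the tool's axes as they then stand; what a row does not reach is not made up. A row lasts 1/12 s, in which the tool goes at most 41.7 mm and 7.16 degrees, less where a joint would pass 70% of its speed; a pose out of reach is approached as far as the arm can. A call is refused whole if a number of a shift passes 1 or a number of a turn 1, either way. A call with a gripper value outside its range is refused whole. The fingers move at their own pace and stop on an object; "squeeze" is the grip in N (left out, the last holds). Time passes only in rows, so rows that do not move let the fingers close. It gives the time, the measured TCP pose, the force, the opening and the grip force at its end, in the units of the state.
- env.get_obs(): the state, without advancing time (a new reading comes with each control period).
- env.camera(name): name is "scene" or "top" or "wrist"; returns (picture, depth): 480x640x3 uint8, red, green, blue; 480x640 float32, m along the optical axis (not along the pixel's ray), 0 where there is no reading.
- env.calibration(name): a dict with "fx", "fy", "cx", "cy" (pixels), "R" (3x3) and "t" (3): a world point X has camera coordinates R X + t. Camera axes: x right, y down, z forward; pixel columns grow to the right and rows downward; lengths in m; the calibration is good to about 2 mm. A picture is of the moment at which its call begins: read the wrist's pose just before it. calibration takes no time and is no camera call; for the wrist camera it gives the pose at the moment of the call.
- env.close_job(): hands the job in; it is judged then, once.
The state is a dict: "t": time; "qpos": joint angles; "joint_vel": joint speeds; "tau": joint torques, N m; "tcp_pos": TCP position; "tcp_rot": TCP orientation; "ft_force": force on the tool from outside, world axes, zero at the start; "moment": the same for the moment, N m; "gripper_width": finger opening in m; "grasp_force": force on a finger pad.
Only numpy, scipy, OpenCV 4.12 (cv2) and the standard library are available. Lean on these libraries where they do the work, as an engineer would, in place of code of your own. Each camera call takes 0.05 s, during which the arm holds its last target. There are 200 camera calls.

## Working session

There is one attempt and no reset: what is moved stays moved. The work goes in short steps, Python scripts to look and compute and a tool call to move; the robot and the scene stay as the last step left them, time stands still between calls to the robot, and variables do not carry over. Pictures are saved under pics/ and viewed, at most 10 in all, crops included, and the job is handed in when it is done.

Besides the shell and the picture viewer there is one more tool, called by a JSON object that holds its "fn" and its "kwargs". jog_arm: Moves the arm, as the interface text tells. Its arguments: {"type":"object","properties":{"angular":{"type":"array","items":{"type":"array","items":{"type":"number"}}},"offset":{"type":"array","items":{"type":"array","items":{"type":"number"}}},"hand":{"type":"array","items":{"type":"number"}},"squeeze":{"type":"number"}},"required":["angular","offset","hand"]}

```bash
mkdir -p pics; ls; python3 - <<'E'
from cell import env
import cv2,numpy as np
for n in("scene","top"):
    p,d=env.camera(n); cv2.imwrite(f"pics/{n}0.png",p[...,::-1]); np.savez(f"{n}0.npz",p=p,d=d)
    c=env.calibration(n); print(n,c)
o=env.get_obs();print(o)
E
```

```text
pics
scene {'fx': 435.65906376375096, 'fy': 435.65906376375096, 'cx': 318.6534505600723, 'cy': 243.7110911871703, 'R': array([[ 8.26176823e-01,  5.63410858e-01,  2.49774273e-04],
       [ 3.56755481e-01, -5.22797400e-01, -7.74214702e-01],
       [-4.36070388e-01,  6.39727351e-01, -6.32923007e-01]]), 't': array([-0.50306361, -0.08007126,  1.3941669 ])}
top {'fx': 492.2698548386559, 'fy': 492.2698548386559, 'cx': 326.4822775321468, 'cy': 237.58321836440302, 'R': array([[-0.0095081 , -0.99992232, -0.00805941],
       [-0.99334932,  0.01036986, -0.1146717 ],
       [ 0.11474637,  0.00691549, -0.99337075]]), 't': array([0.10133959, 0.59498288, 1.14903103])}
{'t': 0.1, 'qpos': array([ 6.00978850e+01,  1.26722973e+01,  8.75189724e+01,  1.12585367e-03,
        7.99116324e+01, -7.22543577e+00]), 'joint_vel': array([-0.03956059, -0.19942102, -0.15315261,  0.10469585, -0.08344538,
        0.01596933]), 'tau': array([ 2.71169520e-03, -4.95940053e+01, -3.88521838e+01,  7.03804102e-02,
        5.14405605e-02, -2.47775398e-05]), 'tcp_pos': array([0.24067387, 0.57618901, 0.22153184]), 'tcp_rot': array([-1.79898054e+02, -1.40416506e-02,  1.57323110e+02]), 'ft_force': array([0.0655145 , 0.28101915, 0.063014  ]), 'moment': array([0.00641249, 0.03086741, 0.03429147]), 'grasp_force': 0.0, 'gripper_width': 0.08724388719531627}
```

View pics/scene0.png

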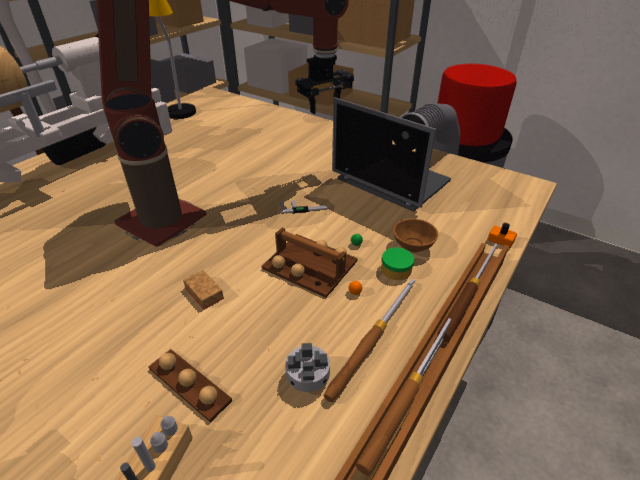

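View pics/top0.png

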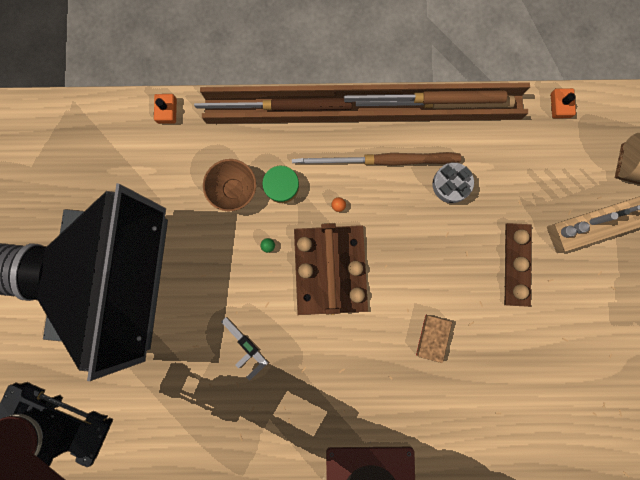

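The scene view shows the tray, rack and hood. In the top view, the tray is centred near (332,268) with its handle running vertically. Four balls sit at (305,244), (306,270), (356,268) and (358,295), and the empty pockets are at (354,243) and (307,297). The rack balls are at (522,237), (522,264) and (521,292). The hood mouth faces right, with its top rim running from (120,185) to (90,380). The green and orange balls are the look-alikes.

```bash
cat > h.py <<'E'
import numpy as np,cv2
from cell import env
def cloud(n,d):
    c=env.calibration(n); v,u=np.mgrid[:480,:640]
    P=np.stack([(u-c['cx'])/c['fx']*d,(v-c['cy'])/c['fy']*d,d],-1)
    return (P-c['t'])@c['R']
def cast(n,uv,z):
    c=env.calibration(n); r=np.array([(uv[0]-c['cx'])/c['fx'],(uv[1]-c['cy'])/c['fy'],1])@c['R']
    o=-c['R'].T@c['t']; return o+r*(z-o[2])/r[2]
E
python3 - <<'E'
from h import *
np.set_printoptions(precision=4,suppress=True)
f=np.load("top0.npz");p,d=f['p'],f['d'];W=cloud("top",d)
print("bench z",np.median(W[400:470,500:600,2]),"board",W[300,330],W[285,516])
b=lambda m:m.astype(np.uint8)
hsv=cv2.cvtColor(p,cv2.COLOR_RGB2HSV)
print("hsv ball",hsv[264,522],hsv[244,305],"board",hsv[250,508])
Z=W[...,2]
for (u,v) in [(305,244),(306,270),(356,268),(358,295),(522,237),(522,264),(521,292)]:
    m=np.zeros((480,640),bool);m[v-13:v+14,u-13:u+14]=1
    m&=(Z>.024)&(Z<.055)
    Q=W[m]
    A=np.c_[2*Q,np.ones(len(Q))];s=np.linalg.lstsq(A,(Q**2).sum(1),rcond=None)[0]
    # silhouette
    (c,r)=cv2.minEnclosingCircle(np.argwhere(m)[:,::-1].astype(np.float32))
    print((u,v),len(Q),"sphere",s[:3],"circ",np.round(c,1),round(r,1),cast("top",c,.0276),"topz",Q[:,2].max())
for (u,v) in [(354,243),(307,297)]: print("pocket",cast("top",(u,v),.012))
m=np.zeros((480,640),bool);m[215:325,285:380]=1;hm=m&(Z>.076)
R=cv2.minAreaRect(W[hm][:,:2].astype(np.float32)*1000);print("handle",R,hm.sum(),np.median(W[hm][:,2]))
bm=m&(Z>.006)&(Z<.018);print("board",cv2.minAreaRect(W[bm][:,:2].astype(np.float32)*1000),np.median(Z[bm]))
m[:]=0;m[215:315,495:540]=1;bm=m&(Z>.006)&(Z<.02);print("rack",cv2.minAreaRect(W[bm][:,:2].astype(np.float32)*1000))
m[:]=0;m[150:400,40:200]=1
hm=m&(Z>.280)&(Z<.30);Q=W[hm];R=cv2.minAreaRect(Q[:,:2].astype(np.float32)*1000);print("hoodtop",R,cv2.boxPoints(R),hm.sum(),Q[:,2].max())
print(env.calibration("wrist"))
for n,uv in [("bowl",(230,185)),("tin",(281,183)),("chuck",(455,183)),("cal",(247,345)),("block",(436,338)),("green",(268,245)),("orange",(338,205))]:
    print(n,W[uv[1],uv[0]])
f=np.load("scene0.npz");W2=cloud("scene",f['d']);Z=W2[...,2]
m[:]=0;m[90:210,320:440]=1
for a,bb in((.03,.05),(.27,.292)):
    k=m&(Z>a)&(Z<bb);q=W2[k];print(k.sum(),q.min(0),q.max(0))
E
```

```text
bench z 0.001957767897487108 board [0.4475 0.0884 0.0821] [ 0.4782 -0.3538  0.0321]
hsv ball [ 16 113 194] [ 15 114 204] board [ 11 153  75]
(305, 244) 176 sphere [0.5821 0.1499 0.0317] circ [304.  243.7] 7.4 [0.5824 0.15   0.0276] topz 0.05132676532957654
(306, 270) 175 sphere [0.5181 0.1472 0.0322] circ [305.1 270.2] 7.5 [0.5185 0.1476 0.0276] topz 0.051176723022271324
(356, 268) 176 sphere [0.523  0.0273 0.0325] circ [355.1 267.8] 7.5 [0.5231 0.0275 0.0276] topz 0.05207829453721373
(358, 295) 178 sphere [0.459 0.025 0.032] circ [356.6 294.6] 7.5 [0.4591 0.0248 0.0276] topz 0.05125025485780626
(522, 237) 183 sphere [ 0.5945 -0.3716  0.0319] circ [521.  236.2] 7.7 [ 0.5953 -0.3737  0.0276] topz 0.05035972375982058
(522, 264) 189 sphere [ 0.5288 -0.368   0.0322] circ [520.7 263.8] 7.9 [ 0.5286 -0.3694  0.0276] topz 0.0509722111314549
(521, 292) 191 sphere [ 0.4633 -0.3633  0.0323] circ [520.5 291.5] 7.9 [ 0.4627 -0.3653  0.0276] topz 0.05150935525638118
pocket [0.5845 0.0284 0.012 ]
pocket [0.4545 0.144  0.012 ]
handle ((520.299072265625, 87.90363311767578), (209.3440704345703, 32.83
[... 377 characters left out ...]
90625), 76.68964385986328) [[259.6479 536.9999]
 [663.3474 441.4923]
 [682.0468 520.5325]
 [278.3473 616.04  ]] 3066 0.2997551057528985
{'fx': 374.8068538848617, 'fy': 374.8068538848617, 'cx': 318.94742662571315, 'cy': 242.80984373594293, 'R': array([[ 0.3854,  0.9228, -0.0022],
       [ 0.8912, -0.3716,  0.2601],
       [ 0.2392, -0.1022, -0.9656]]), 't': array([-0.6231, -0.0315,  0.3904])}
bowl [0.7334 0.3348 0.0086]
tin [0.7282 0.2038 0.047 ]
chuck [ 0.7211 -0.2124  0.0572]
cal [0.3417 0.2884 0.011 ]
block [ 0.3555 -0.1609  0.0266]
green [0.5789 0.2354 0.0402]
orange [0.6747 0.0668 0.0371]
1048 [0.306  0.4831 0.03  ] [0.6724 1.4235 0.05  ]
615 [0.2488 0.4836 0.2704] [0.6741 0.6305 0.292 ]
```

```bash
python3 - <<'E'
import numpy as np,cv2
a=cv2.imread("pics/top0.png")[170:395,40:190];b=cv2.imread("pics/scene0.png")[90:215,320:445]
a=cv2.resize(a,None,fx=2.6,fy=2.6);b=cv2.resize(b,None,fx=3.2,fy=3.2)
o=np.zeros((585,800,3),np.uint8);o[:a.shape[0],:a.shape[1]]=a;o[:400,395:795]=b
o=np.clip(o.astype(float)*1.8,0,255).astype(np.uint8)
cv2.imwrite("pics/hood.png",o)
E
```

```text
(no output)
```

View pics/hood.png

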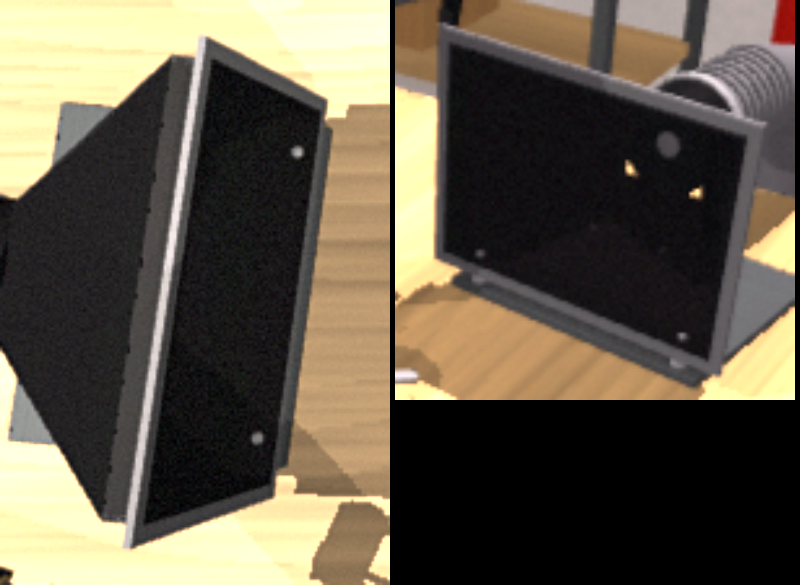

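The picture shows the rim's outer front corners. In the crop for the top view they are at (209,40), (133,548), (327,100) and (274,495). In the crop for the scene view they are at (441,27), (765,122), (437,262) and (718,373).

```bash
python3 - <<'E'
from h import *
np.set_printoptions(precision=4,suppress=True)
for z,k in((.294,((209,40),(133,548))),(.026,((327,100),(274,495)))):
    P=[cast("top",(u/2.6+40,v/2.6+170),z) for u,v in k]
    print("top",P,np.linalg.norm(P[0]-P[1]),(P[0]+P[1])/2,np.degrees(np.arctan2(*(P[0]-P[1])[1::-1])))
for z,k in((.294,((765,122),(441,27))),(.026,((718,373),(437,262)))):
    P=[cast("scene",((u-395)/3.2+320,v/3.2+90),z) for u,v in k]
    print("scene",P,np.linalg.norm(P[0]-P[1]),(P[0]+P[1])/2,np.degrees(np.arctan2(*(P[0]-P[1])[1::-1])))
E
```

```text
top [array([0.6701, 0.485 , 0.294 ]), array([0.3081, 0.5244, 0.294 ])] 0.36412307763681934 [0.4891 0.5047 0.294 ] -6.207232401130452
top [array([0.6727, 0.4878, 0.026 ]), array([0.3096, 0.5258, 0.026 ])] 0.36518478082945005 [0.4911 0.5068 0.026 ] -5.983714629572161
scene [array([0.6716, 0.4949, 0.294 ]), array([0.3142, 0.522 , 0.294 ])] 0.3584752953952646 [0.4929 0.5085 0.294 ] -4.340255981375358
scene [array([0.6702, 0.4943, 0.026 ]), array([0.3171, 0.5207, 0.026 ])] 0.3540900265838087 [0.4936 0.5075 0.026 ] -4.276903718450201
```

{"fn": "jog_arm", "kwargs": {"angular": [[0,0,0],[0,0,0],[0,0,0],[0,0,0],[0,0,0],[0,0,0]], "offset": [[0,0,-1],[0,0,-1],[0,0,-1],[0,0,-1],[0,0,-1],[0,0,-1]], "hand": [0.15,0.15,0.15,0.15,0.15,0.15]}}

```text
t: 0.6
tcp_pos: [0.2408, 0.5763, 0.4035]
tcp_rot: [-179.9, -0.0, 157.3]
ft_force: [1.0, 0.0, 0.2]
gripper_width: 0.0557
grasp_force: 0.0
```

{"fn": "jog_arm", "kwargs": {"angular": [[0,0,1],[0,0,1],[0,0,1],[0,0,1],[0,0,1],[0,0,1],[0,0,1],[0,0,1],[0,0,1],[0,0,1]], "offset": [[0,0,0],[0,0,0],[0,0,0],[0,0,0],[0,0,0],[0,0,0],[0,0,0],[0,0,0],[0,0,0],[0,0,0]], "hand": [0.15,0.15,0.15,0.15,0.15,0.15,0.15,0.15,0.15,0.15]}}

```text
t: 1.43
tcp_pos: [0.2409, 0.5765, 0.4018]
tcp_rot: [-180.0, 0.1, 97.0]
ft_force: [0.4, -0.4, 0.4]
gripper_width: 0.0502
grasp_force: 0.0
```

{"fn": "jog_arm", "kwargs": {"angular": [[0,0,0.9],[0,0,0.9],[0,0,0],[0,0,0],[0,0,0],[0,0,0],[0,0,0],[0,0,0],[0,0,0],[0,0,0]], "offset": [[0,0,0],[0,0,0],[-1,0.3,0],[-1,0.3,0],[-1,0.3,0],[-1,0.3,0],[-1,0.3,0],[-1,0.3,0],[-1,0.3,0],[-1,0.3,0]], "hand": [0.15,0.15,0.15,0.15,0.15,0.15,0.15,0.15,0.15,0.15]}}

```text
t: 2.27
tcp_pos: [0.2981, 0.3312, 0.402]
tcp_rot: [-180.0, 0.0, 86.5]
ft_force: [0.5, 0.0, -0.1]
gripper_width: 0.0499
grasp_force: 0.0
```

{"fn": "jog_arm", "kwargs": {"angular": [[0,0,0],[0,0,0],[0,0,0],[0,0,0],[0,0,0],[0,0,0],[0,0,0],[0,0,0],[0,0,0],[0,0,0]], "offset": [[-1,0.3,0],[-1,0.3,0],[-1,0.3,0],[-1,0.3,0],[-1,0.3,0],[-1,0.3,0],[-1,0.3,0],[-1,0.3,0],[-1,0.3,0],[-1,0.3,0]], "hand": [0.15,0.15,0.15,0.15,0.15,0.15,0.15,0.15,0.15,0.15]}}

```text
t: 3.1
tcp_pos: [0.3697, 0.0263, 0.4023]
tcp_rot: [180.0, -0.0, 86.5]
ft_force: [-0.1, -0.2, -0.5]
gripper_width: 0.0503
grasp_force: 0.0
```

{"fn": "jog_arm", "kwargs": {"angular": [[0,0,0],[0,0,0],[0,0,0],[0,0,0],[0,0,0],[0,0,0],[0,0,0],[0,0,0],[0,0,0],[0,0,0]], "offset": [[-1,0.3,0.5],[-1,0.3,0.5],[-1,0.3,0.5],[-1,0.3,0.5],[-1,0.3,0.5],[-1,0.3,0.5],[-1,0.3,0.5],[-1,0.3,0.5],[-1,0.3,0.5],[0,0,0]], "hand": [0.15,0.15,0.15,0.15,0.15,0.15,0.15,0.15,0.15,0.15]}}

```text
t: 3.93
tcp_pos: [0.433, -0.2499, 0.2629]
tcp_rot: [-179.7, -0.1, 86.3]
ft_force: [-1.1, 1.0, -1.5]
gripper_width: 0.0499
grasp_force: 0.0
```

```bash
cat >> h.py <<'E'
def balls(n,p,d,zc=.0276):
    hsv=cv2.cvtColor(p,cv2.COLOR_RGB2HSV);W=cloud(n,d)
    m=cv2.inRange(hsv,(8,60,110),(22,160,255))&((W[...,2]>.022)&(W[...,2]<.056)).astype(np.uint8)*255
    m=cv2.morphologyEx(m,cv2.MORPH_OPEN,np.ones((5,5)))
    for c in cv2.findContours(m,cv2.RETR_EXTERNAL,cv2.CHAIN_APPROX_NONE)[0]:
        if cv2.contourArea(c)<300: continue
        q,r=cv2.minEnclosingCircle(c);u,v=np.int32(q)
        k=np.zeros_like(m);cv2.drawContours(k,[c],-1,1,-1);Q=W[k>0]
        s=np.linalg.lstsq(np.c_[2*Q,np.ones(len(Q))],(Q**2).sum(1),rcond=None)[0]
        print(np.round(q),round(r,1),"cast",cast(n,q,zc)[:2],"sph",s[:3],np.sqrt(abs(s[3]+s[:3]@s[:3])))
E
python3 - <<'E'
from h import *
np.set_printoptions(precision=4,suppress=True)
p,d=env.camera("wrist");cv2.imwrite("pics/w1.png",p[...,::-1]);balls("wrist",p,d);o=env.get_obs();print(o['tcp_pos'],o['tcp_rot'])
E
```

```text
[351. 306.] 15.4 cast [ 0.4616 -0.3624] sph [ 0.4611 -0.362   0.0294] 0.017439305179205545
[234. 124.] 59.2 cast [ 0.3514 -0.1542] sph [ 0.3538 -0.1555  0.2372] 0.20757211210270907
[ 0.4331 -0.2479  0.2644] [-179.7217   -0.1725   86.3381]
```

{"fn": "jog_arm", "kwargs": {"angular": [[0,0,0],[0,0,0],[0,0,0],[0,0,0],[0,0,0],[0,0,0],[0,0,0],[0,0,0]], "offset": [[-0.63,0.2,0.8],[-0.63,0.2,0.8],[-0.63,0.2,0.8],[-0.63,0.2,0.8],[-0.63,0.2,0.8],[-0.63,0.2,0.8],[0,0,0],[0,0,0]], "hand": [0.15,0.15,0.15,0.15,0.15,0.15,0.15,0.15]}}

```text
t: 4.65
tcp_pos: [0.4626, -0.3607, 0.122]
tcp_rot: [-179.8, -0.2, 86.5]
ft_force: [-0.3, 0.6, 0.2]
gripper_width: 0.0504
grasp_force: 0.0
```

```bash
python3 - <<'E'
from h import *
np.set_printoptions(precision=4,suppress=True)
p,d=env.camera("wrist");cv2.imwrite("pics/w2.png",p[...,::-1]);balls("wrist",p,d);o=env.get_obs();print(o['tcp_pos'],o['tcp_rot'])
E
```

```text
[505. 252.] 27.4 cast [ 0.5959 -0.3756] sph [ 0.5389 -0.3389  0.1554] 0.12954099531454902
[411. 250.] 25.7 cast [ 0.5287 -0.37  ] sph [ 0.501  -0.3302  0.1546] 0.12203046343276788
[318. 250.] 25.1 cast [ 0.4619 -0.3658] sph [ 0.4638 -0.3322  0.1524] 0.11573380203069553
[ 0.4635 -0.361   0.1238] [-179.9662   -0.0642   86.5288]
```

View pics/w2.png

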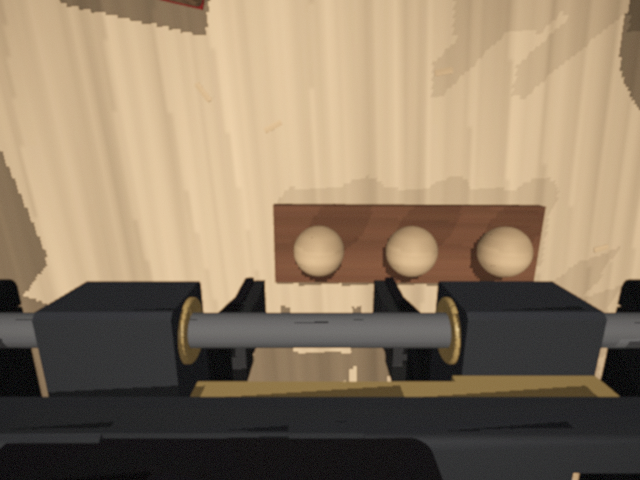

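The wrist view shows the three rack balls at (318,250), (411,250) and (505,252), with the open fingers below them. Their positions agree with the top view to within about 2 mm.

{"fn": "jog_arm", "kwargs": {"angular": [[0,0,0],[0,0,0],[0,0,0],[0,0,0],[0,0,0],[0,0,0],[0,0,0]], "offset": [[-0.15,-0.03,0.5],[0,0,0.7],[0,0,0.7],[0,0,0.7],[0,0,0.5],[0,0,0.3],[0,0,0]], "hand": [0.15,0.15,0.15,0.15,0.15,0.15,0.15]}}

```text
t: 5.28
tcp_pos: [0.4622, -0.3651, 0.0214]
tcp_rot: [-180.0, -0.0, 86.6]
ft_force: [0.5, -0.0, 0.0]
gripper_width: 0.0499
grasp_force: 0.0
```

{"fn": "jog_arm", "kwargs": {"angular": [[0,0,0],[0,0,0],[0,0,0],[0,0,0],[0,0,0]], "offset": [[0,0,0],[0,0,0],[0,0,0],[0,0,0],[0,0,0]], "hand": [-0.4,-0.4,-0.4,-0.4,-0.4], "squeeze": 8}}

```text
t: 5.7
tcp_pos: [0.463, -0.3672, 0.0231]
tcp_rot: [179.9, 0.1, 86.5]
ft_force: [-1.4, -0.3, 5.9]
gripper_width: 0.0353
grasp_force: 8.0
```

{"fn": "jog_arm", "kwargs": {"angular": [[0,0,0],[0,0,0],[0,0,0],[0,0,0],[0,0,0]], "offset": [[0,0,0],[0,0,0],[0,0,0],[0,0,0.15],[0,0,0]], "hand": [0.1,0.1,0.1,0.1,0.1]}}

```text
t: 6.12
tcp_pos: [0.4617, -0.3658, 0.0158]
tcp_rot: [-179.9, -0.1, 86.5]
ft_force: [-0.3, 0.2, -0.9]
gripper_width: 0.0472
grasp_force: 0.0
```

{"fn": "jog_arm", "kwargs": {"angular": [[0,0,0],[0,0,0],[0,0,0],[0,0,0],[0,0,0]], "offset": [[0,0,0],[0,0,0],[0,0,0],[0,0,0],[0,0,0]], "hand": [-0.4,-0.4,-0.4,-0.4,-0.4], "squeeze": 10}}

```text
t: 6.53
tcp_pos: [0.4623, -0.3664, 0.0171]
tcp_rot: [-180.0, 0.0, 86.5]
ft_force: [1.1, 1.1, 0.4]
gripper_width: 0.0353
grasp_force: 10.0
```

{"fn": "jog_arm", "kwargs": {"angular": [[0,0,0],[0,0,0],[0,0,0],[0,0,0],[0,0,0],[0,0,0],[0,0,0],[0,0,0],[0,0,0],[0,0,0]], "offset": [[0,0,-0.3],[0,0,-0.6],[0,0,-1],[0,0,-1],[0,0,-1],[0.4,0.1,-0.6],[0.9,0.2,-0.3],[0.9,0.2,0],[0.9,0.2,0],[0.9,0.2,0]], "hand": [-0.4,-0.4,-0.4,-0.4,-0.4,-0.4,-0.4,-0.4,-0.4,-0.4]}}

```text
t: 7.37
tcp_pos: [0.4969, -0.2473, 0.1624]
tcp_rot: [179.9, 0.0, 86.5]
ft_force: [0.2, -0.2, -0.3]
gripper_width: 0.0355
grasp_force: 10.0
```

{"fn": "jog_arm", "kwargs": {"angular": [[0,0,-0.2],[0,0,-0.2],[0,0,-0.2],[0,0,-0.2],[0,0,-0.17],[0,0,0],[0,0,0],[0,0,0],[0,0,0],[0,0,0]], "offset": [[0.9,0.2,0],[0.9,0.2,0],[0.9,0.2,0],[0.9,0.2,0],[0.9,0.2,0],[0.9,0.2,0],[0.9,0.3,0],[0.9,0.3,0],[0.5,0.3,0],[0,0,0]], "hand": [-0.4,-0.4,-0.4,-0.4,-0.4,-0.4,-0.4,-0.4,-0.4,-0.4]}}

```text
t: 8.2
tcp_pos: [0.5592, -0.0135, 0.1621]
tcp_rot: [179.9, -0.1, 92.5]
ft_force: [-0.2, -0.1, 0.8]
gripper_width: 0.0351
grasp_force: 10.0
```

{"fn": "jog_arm", "kwargs": {"angular": [[0,0,0],[0,0,0],[0,0,0],[0,0,0],[0,0,0],[0,0,0],[0,0,0],[0,0,0],[0,0,0]], "offset": [[0.5,0.35,0],[0.5,0.35,0],[0.4,0.3,0],[0,0,0.7],[0,0,0.8],[0,0,0.8],[0,0,0.8],[0,0,0.6],[0,0,0]], "hand": [-0.4,-0.4,-0.4,-0.4,-0.4,-0.4,-0.4,-0.4,-0.4]}}

```text
t: 8.95
tcp_pos: [0.5828, 0.0263, 0.0458]
tcp_rot: [-179.6, -0.0, 92.3]
ft_force: [-0.9, 0.4, -0.9]
gripper_width: 0.035
grasp_force: 10.0
```

{"fn": "jog_arm", "kwargs": {"angular": [[0,0,0],[0,0,0],[0,0,0]], "offset": [[0.1,0.1,0.2],[0,0,0],[0,0,0]], "hand": [-0.4,-0.4,-0.4]}}

```text
t: 9.2
tcp_pos: [0.5905, 0.0296, 0.0455]
tcp_rot: [179.9, 0.0, 92.4]
ft_force: [0.3, 0.8, 0.6]
gripper_width: 0.0351
grasp_force: 10.0
```

```bash
cat > o.py <<'E'
from h import *
np.set_printoptions(precision=4,suppress=True)
a=[]
for i in range(3): p,d=env.camera("top");o=env.get_obs();a.append(np.r_[o['tcp_pos'],o['tcp_rot'],o['ft_force']])
print(np.mean(a,0),o['t'],o['gripper_width'],o['qpos'])
E
python3 o.py
```

```text
[  0.5904   0.0296   0.0456 179.8608   0.0196  92.3498  -0.4991   0.0337
  -0.5037] 9.35 0.03532209207661028 [ -4.7712  18.7447 100.428   -0.0007  60.698   -7.1182]
```

{"fn": "jog_arm", "kwargs": {"angular": [[0,0,0],[0,0,0],[0,0,0],[0,0,0],[0,0,0],[0,0,0]], "offset": [[0.02,-0.1,0],[0,0,0.4],[0,0,0.3],[0,0,0.2],[0,0,0],[0,0,0]], "hand": [-0.4,-0.4,-0.4,-0.4,-0.4,-0.4]}}

```text
t: 9.85
tcp_pos: [0.5856, 0.0302, 0.0161]
tcp_rot: [-179.9, -0.0, 92.3]
ft_force: [-0.7, -0.1, -0.5]
gripper_width: 0.0351
grasp_force: 10.0
```

{"fn": "jog_arm", "kwargs": {"angular": [[0,0,0],[0,0,0],[0,0,0],[0,0,0],[0,0,0],[0,0,0],[0,0,0],[0,0,0],[0,0,0],[0,0,0]], "offset": [[0,0,0],[0,0,0],[0,0,0],[0,0,0],[0,0,-0.3],[0,0,-0.8],[0,0,-1],[0,0,-1],[0,0,-1],[0,0,0]], "hand": [0.12,0.12,0.12,0.12,0.12,0.12,0.12,0.12,0.12,0.12]}}

```text
t: 10.68
tcp_pos: [0.5907, 0.0299, 0.1485]
tcp_rot: [179.3, 0.1, 92.3]
ft_force: [1.2, -0.9, 1.2]
gripper_width: 0.0484
grasp_force: 0.0
```

{"fn": "jog_arm", "kwargs": {"angular": [[0,0,0.2],[0,0,0.2],[0,0,0.2],[0,0,0.2],[0,0,0.17],[0,0,0],[0,0,0],[0,0,0],[0,0,0],[0,0,0]], "offset": [[-0.5,0,0],[-1,0,0],[-1,0,0],[-1,0,0],[-1,0,0],[-1,0,0],[-1,0,0],[-1,0,0],[-1,0,0],[-1,0,0]], "hand": [0.15,0.15,0.15,0.15,0.15,0.15,0.15,0.15,0.15,0.15]}}

```text
t: 11.52
tcp_pos: [0.576, -0.2559, 0.1405]
tcp_rot: [180.0, 0.0, 86.5]
ft_force: [1.2, -0.1, -0.3]
gripper_width: 0.0499
grasp_force: 0.0
```

```bash
python3 o.py; python3 - <<'E'
from h import *
np.set_printoptions(precision=4,suppress=True)
p,d=env.camera("top");cv2.imwrite("pics/top1.png",p[...,::-1]);balls("top",p,d)
f=np.load("top0.npz");W=cloud("top",d);hsv=cv2.cvtColor(p,cv2.COLOR_RGB2HSV)
m=np.zeros((480,640),np.uint8);m[215:325,285:385]=1
m*=((W[...,2]>.028)&(W[...,2]<.056)&(hsv[...,2]>110)).astype(np.uint8)
n,l,s,c=cv2.connectedComponentsWithStats(m)
for i in range(1,n):
    if s[i,4]>60: print(s[i,4],c[i],cast("top",c[i],.0276)[:2])
E
```

```text
[  0.5757  -0.2591   0.1406 179.9557   0.1256  86.3215  -0.7421  -1.2523
   0.0068] 11.6667 0.050122107841051367 [-31.1767  17.1955  91.0573  -0.0042  71.722  -27.5055]
[434. 338.] 23.4 cast [ 0.3551 -0.1566] sph [ 0.3573 -0.154   0.648 ] 0.6159333192301167
[400. 158.] 35.2 cast [ 0.7908 -0.0872] sph [ 0.7652 -0.0836 -0.1035] 0.14608892371180754
156 [353.5    241.3013] [0.5871 0.0303]
160 [303.5    243.9125] [0.582  0.1511]
164 [354.9451 267.9085] [0.5228 0.0278]
158 [304.7152 270.481 ] [0.5178 0.1485]
163 [356.454  294.7853] [0.4587 0.0253]
```

{"fn": "jog_arm", "kwargs": {"angular": [[0,0,0],[0,0,0],[0,0,0],[0,0,0],[0,0,0],[0,0,0],[0,0,0],[0,0,0],[0,0,0],[0,0,0]], "offset": [[-0.8,0.2,0],[-0.8,0.2,0],[-0.8,0.2,0],[-0.8,0.2,0],[-0.6,0.1,0.2],[0,0,0.5],[0,0,0.5],[0,0,0.5],[0,0,0],[0,0,0]], "hand": [0.15,0.15,0.15,0.15,0.15,0.15,0.15,0.15,0.15,0.15]}}

```text
t: 12.55
tcp_pos: [0.5953, -0.3673, 0.0865]
tcp_rot: [-179.8, -0.2, 86.6]
ft_force: [0.3, -0.6, 0.9]
gripper_width: 0.0502
grasp_force: 0.0
```

```bash
python3 o.py
```

```text
[ 0.5967 -0.369   0.0892 60.003  -0.0093 86.5841  0.5211 -0.4637  0.1855] 12.7 0.049682509152677926 [-38.1871  29.2337  80.8788   0.0047  69.8079 -34.7594]
```

{"fn": "jog_arm", "kwargs": {"angular": [[0,0,0],[0,0,0],[0,0,0],[0,0,0],[0,0,0],[0,0,0],[0,0,0]], "offset": [[-0.18,-0.03,0],[0,0,0.6],[0,0,0.6],[0,0,0.6],[0,0,0.4],[0,0,0.2],[0,0,0]], "hand": [0.15,0.15,0.15,0.15,0.15,0.15,0.15]}}

```text
t: 13.28
tcp_pos: [0.5943, -0.3748, 0.0156]
tcp_rot: [-179.9, -0.1, 86.5]
ft_force: [0.1, 1.0, -0.3]
gripper_width: 0.0499
grasp_force: 0.0
```

{"fn": "jog_arm", "kwargs": {"angular": [[0,0,0],[0,0,0],[0,0,0],[0,0,0],[0,0,0],[0,0,0]], "offset": [[0,0,0],[0,0,0],[0,0,0],[0,0,0],[0,0,0],[0,0,0]], "hand": [0.15,-0.4,-0.4,-0.4,-0.4,-0.4]}}

```text
t: 13.78
tcp_pos: [0.5956, -0.3757, 0.0181]
tcp_rot: [179.9, 0.1, 86.5]
ft_force: [-0.1, 0.4, 3.0]
gripper_width: 0.0354
grasp_force: 10.0
```

{"fn": "jog_arm", "kwargs": {"angular": [[0,0,0],[0,0,0],[0,0,0],[0,0,0],[0,0,0],[0,0,0],[0,0,0],[0,0,0],[0,0,0],[0,0,0]], "offset": [[0,0,-0.3],[0,0,-0.6],[0,0,-1],[0,0,-1],[0,0,-1],[0.4,-0.15,-0.6],[0.9,-0.3,-0.5],[0.9,-0.3,0],[0.9,-0.3,0],[0.9,-0.3,0]], "hand": [-0.4,-0.4,-0.4,-0.4,-0.4,-0.4,-0.4,-0.4,-0.4,-0.4]}}

```text
t: 14.62
tcp_pos: [0.5618, -0.252, 0.1682]
tcp_rot: [179.9, 0.0, 86.5]
ft_force: [-0.0, 0.6, -0.5]
gripper_width: 0.0349
grasp_force: 10.0
```

{"fn": "jog_arm", "kwargs": {"angular": [[0,0,0],[0,0,0],[0,0,0],[0,0,0],[0,0,0],[0,0,0],[0,0,0],[0,0,0],[0,0,0],[0,0,0]], "offset": [[0.9,-0.3,0],[0.9,-0.3,0],[0.9,-0.3,0],[0.9,-0.3,0],[0.9,-0.3,0],[0.9,-0.3,0],[0.9,-0.3,0],[0.9,-0.3,0],[0.9,-0.3,0],[0.9,-0.3,0]], "hand": [-0.4,-0.4,-0.4,-0.4,-0.4,-0.4,-0.4,-0.4,-0.4,-0.4]}}

```text
t: 15.45
tcp_pos: [0.4881, 0.0233, 0.1677]
tcp_rot: [179.9, -0.0, 86.5]
ft_force: [0.4, 0.3, 0.1]
gripper_width: 0.0352
grasp_force: 10.0
```

{"fn": "jog_arm", "kwargs": {"angular": [[0,0,-0.33],[0,0,-0.33],[0,0,-0.33],[0,0,0],[0,0,0],[0,0,0],[0,0,0],[0,0,0]], "offset": [[0.9,-0.3,0],[0.9,-0.3,0],[0.7,-0.3,0],[0,0,0],[0,0,0],[0,0,0],[0,0,0],[0,0,0]], "hand": [-0.4,-0.4,-0.4,-0.4,-0.4,-0.4,-0.4,-0.4]}}

```text
t: 16.12
tcp_pos: [0.4641, 0.0967, 0.1672]
tcp_rot: [180.0, 0.0, 92.4]
ft_force: [0.2, 0.7, 0.5]
gripper_width: 0.0354
grasp_force: 10.0
```

```bash
python3 o.py
```

```text
[  0.464    0.0968   0.167  -59.9976   0.0052  92.3745  -0.0275  -0.1736
  -0.1136] 16.2667 0.03522653599211413 [  2.2551  -5.6732 112.7628  -0.002   72.9194  -0.1265]
```

{"fn": "jog_arm", "kwargs": {"angular": [[0,0,0],[0,0,0],[0,0,0],[0,0,0],[0,0,0],[0,0,0],[0,0,0],[0,0,0],[0,0,0],[0,0,0]], "offset": [[0.6,-0.1,0],[0.6,-0.1,0],[0.42,-0.05,0],[0,0,0.5],[0,0,1],[0,0,1],[0,0,1],[0,0,0.5],[0,0,0],[0,0,0]], "hand": [-0.4,-0.4,-0.4,-0.4,-0.4,-0.4,-0.4,-0.4,-0.4,-0.4]}}

```text
t: 17.1
tcp_pos: [0.4535, 0.1454, 0.0464]
tcp_rot: [-179.9, 0.0, 92.4]
ft_force: [-0.4, 0.3, -0.7]
gripper_width: 0.0352
grasp_force: 10.0
```

```bash
python3 o.py
```

```text
[  0.4554   0.1458   0.0484 179.8847  -0.0117  92.4397   0.023    0.
  -0.0261] 17.25 0.03519022956539647 [  8.2966   4.2905 117.1068  -0.0007  58.4199   5.8509]
```

{"fn": "jog_arm", "kwargs": {"angular": [[0,0,0],[0,0,0],[0,0,0],[0,0,0],[0,0,0],[0,0,0]], "offset": [[-0.03,-0.03,0],[0,0,0.4],[0,0,0.4],[0,0,0.2],[0,0,0],[0,0,0]], "hand": [-0.4,-0.4,-0.4,-0.4,-0.4,-0.4]}}

```text
t: 17.75
tcp_pos: [0.4535, 0.1449, 0.0176]
tcp_rot: [180.0, -0.0, 92.5]
ft_force: [-0.5, 0.1, 0.3]
gripper_width: 0.0352
grasp_force: 10.0
```

{"fn": "jog_arm", "kwargs": {"angular": [[0,0,0],[0,0,0],[0,0,0],[0,0,0],[0,0,0],[0,0,0],[0,0,0],[0,0,0],[0,0,0],[0,0,0]], "offset": [[0,0,0],[0,0,0],[0,0,0],[0,0,0],[0,0,-0.3],[0,0,-0.8],[0,0,-1],[0,0,-1],[0,0,-1],[0,0,-1]], "hand": [0.12,0.12,0.12,0.12,0.12,0.12,0.12,0.12,0.12,0.12]}}

```text
t: 18.58
tcp_pos: [0.453, 0.1449, 0.1723]
tcp_rot: [180.0, -0.0, 92.5]
ft_force: [0.8, -0.2, -0.5]
gripper_width: 0.0485
grasp_force: 0.0
```

{"fn": "jog_arm", "kwargs": {"angular": [[0,0,-1],[0,0,-1],[0,0,-1],[0,0,-1],[0,0,-1],[0,0,-1],[0,0,-1],[0,0,-1],[0,0,-1],[0,0,-1]], "offset": [[0,0,0],[0,0,0],[0,0,0],[0,0,0],[0,0,0],[0,0,0],[0,0,0],[0,0,0],[0,0,0],[0,0,0]], "hand": [0.12,0.12,0.12,0.12,0.12,0.12,0.12,0.12,0.12,0.12]}}

```text
t: 19.42
tcp_pos: [0.4532, 0.1449, 0.1708]
tcp_rot: [180.0, 0.0, 152.8]
ft_force: [-0.2, 0.4, -0.0]
gripper_width: 0.0492
grasp_force: 0.0
```

{"fn": "jog_arm", "kwargs": {"angular": [[0,0,-1],[0,0,-1],[0,0,-1],[0,0,-1],[0,0,-1],[0,0,0],[0,0,0],[0,0,0],[0,0,0],[0,0,0]], "offset": [[0,0,0],[0,0,0],[0,0,0],[0,0,0],[0,0,0],[-0.5,0,0],[-0.5,0,0],[-0.6,0,0],[-0.6,0,0],[0,0,0]], "hand": [0.12,0.12,0.12,0.12,0.12,0.12,0.12,0.12,0.12,0.12]}}

```text
t: 20.25
tcp_pos: [0.5217, 0.1476, 0.1711]
tcp_rot: [180.0, 0.1, -177.6]
ft_force: [0.0, 0.6, 0.6]
gripper_width: 0.0484
grasp_force: 0.0
```

```bash
python3 o.py;python3 - <<'E'
from h import *
for n in("scene","top"):
    p,d=env.camera(n); cv2.imwrite(f"pics/{n}2.png",p[...,::-1])
E
```

```text
[   0.5193    0.1476    0.1703  -59.9997   -0.0206 -177.5507    0.0067
    0.1458   -0.2464] 20.4 0.04846489860840182 [  7.5108   3.4601 103.4182   0.004   73.1746 -84.9485]
```

View pics/scene2.png

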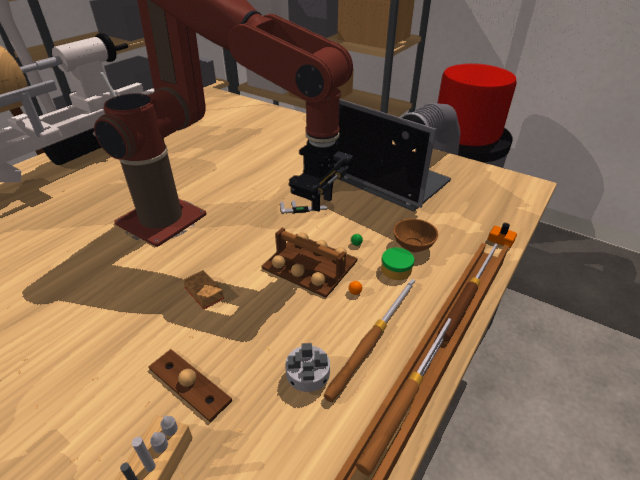

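The scene view shows all three near-side pockets filled at (278,262), (298,270) and (318,279), and one spare left on the rack at (187,377). Nothing else has moved. The far row is partly hidden behind the handle, so I'll measure it from the top camera next.

{"fn": "jog_arm", "kwargs": {"angular": [[0,0,0],[0,0,0],[0,0,0],[0,0,0],[0,0,0],[0,0,0]], "offset": [[0,-0.4,0],[0,-0.5,0],[0,-0.5,0],[0,-0.4,0],[0,-0.2,0],[0,0,0]], "hand": [-0.17,-0.17,-0.17,-0.17,-0.17,-0.17]}}

```text
t: 21.0
tcp_pos: [0.5217, 0.0863, 0.1702]
tcp_rot: [-180.0, 0.0, -177.6]
ft_force: [0.5, 0.2, 0.6]
gripper_width: 0.0364
grasp_force: 0.0
```

```bash
python3 o.py;python3 - <<'E'
from h import *
p,d=env.camera("wrist"); cv2.imwrite("pics/w3.png",p[...,::-1])
p,d2=env.camera("top"); cv2.imwrite("pics/top3.png",p[...,::-1])
q=cv2.imread("pics/w3.png");t=cv2.imread("pics/top3.png")[190:360,260:420];t=cv2.resize(t,None,fx=2.3,fy=2.3)
o=np.zeros((480,800,3),np.uint8);o[:330,:440]=cv2.resize(q,(440,330));o[:391,440:440+t.shape[1]]=t[:,:360];cv2.imwrite("pics/c3.png",o)
E
```

```text
[   0.5217    0.0876    0.1701  179.9825    0.0057 -177.5875   -0.4642
    0.3428    0.2695] 21.15 0.036165791982203994 [  1.0136   2.0188 104.9177   0.023   73.0597 -91.4427]
```

View pics/c3.png

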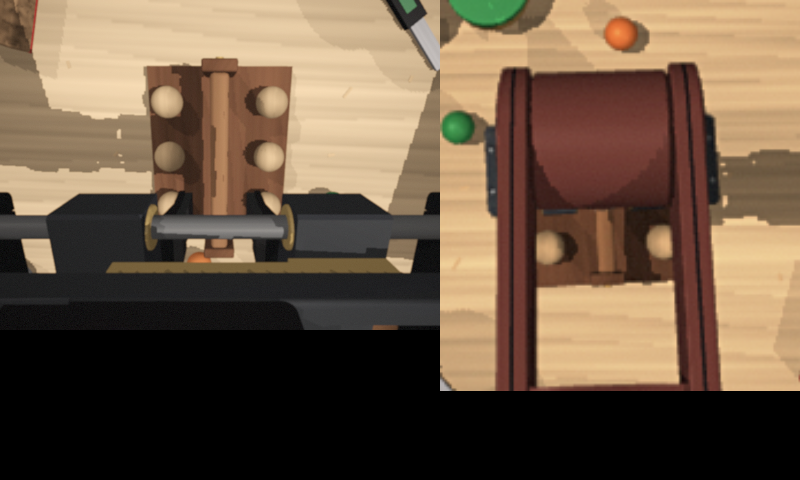

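The wrist view shows all six pockets filled, and the handle bar (column 219) is centred between the fingers.

{"fn": "jog_arm", "kwargs": {"angular": [[0,0,0],[0,0,0],[0,0,0],[0,0,0],[0,0,0],[0,0,0],[0,0,0],[0,0,0]], "offset": [[-0.0,0,0.5],[0,0,0.8],[0,0,0.8],[0,0,0.8],[0,0,0.6],[0,0,0.4],[0,0,0],[0,0,0]], "hand": [-0.17,-0.17,-0.17,-0.17,-0.17,-0.17,-0.17,-0.17]}}

```text
t: 21.92
tcp_pos: [0.5215, 0.0881, 0.0528]
tcp_rot: [180.0, -0.1, -177.5]
ft_force: [0.7, -0.7, -0.1]
gripper_width: 0.0362
grasp_force: 0.0
```

{"fn": "jog_arm", "kwargs": {"angular": [[0,0,0],[0,0,0],[0,0,0],[0,0,0],[0,0,0],[0,0,0],[0,0,0]], "offset": [[0,0,0],[0,0,0],[0,0,0],[0,0,0],[0,0,0],[0,0,0],[0,0,0]], "hand": [-0.3,-0.45,-0.7,-0.8,-0.8,-0.8,-0.8], "squeeze": 35}}

```text
t: 22.5
tcp_pos: [0.5226, 0.0878, 0.0541]
tcp_rot: [180.0, 0.1, -177.5]
ft_force: [-1.3, -0.2, 6.2]
gripper_width: 0.0178
grasp_force: 35.0
```

```bash
python3 o.py
```

```text
[   0.5226    0.0878    0.0541 -179.9991    0.0965 -177.5446   -0.6669
    0.1721    5.9821] 22.65 0.01766570381915108 [  1.0015  10.5249 109.4429   0.0004  59.9358 -91.4549]
```

{"fn": "jog_arm", "kwargs": {"angular": [[0,0,0],[0,0,0],[0,0,0],[0,0,0],[0,0,0],[0,0,0],[0,0,0],[0,0,0],[0,0,0],[0,0,0]], "offset": [[0,0,-0.05],[0,0,-0.1],[0,0,-0.2],[0,0,-0.3],[0,0,-0.3],[0,0,-0.3],[0,0,-0.2],[0,0,-0.1],[0,0,0],[0,0,0]], "hand": [-0.8,-0.8,-0.8,-0.8,-0.8,-0.8,-0.8,-0.8,-0.8,-0.8]}}

```text
t: 23.48
tcp_pos: [0.5218, 0.0877, 0.0997]
tcp_rot: [-180.0, 0.0, -177.5]
ft_force: [0.6, -0.4, -5.6]
gripper_width: 0.0176
grasp_force: 35.0
```

```bash
python3 o.py;python3 - <<'E'
from h import *
p,d=env.camera("scene"); cv2.imwrite("pics/s4.png",p[...,::-1])
cv2.imwrite("pics/s4c.png",cv2.resize(p[170:310,230:390,::-1],None,fx=4,fy=4))
E
```

```text
[   0.5213    0.0877    0.0991  179.9984   -0.0517 -177.5387   -0.0029
   -0.0413   -5.9092] 23.6333 0.01780792459708233 [  1.0043   6.7611 108.154    0.0009  65.1523 -91.4581]
```

View pics/s4c.png

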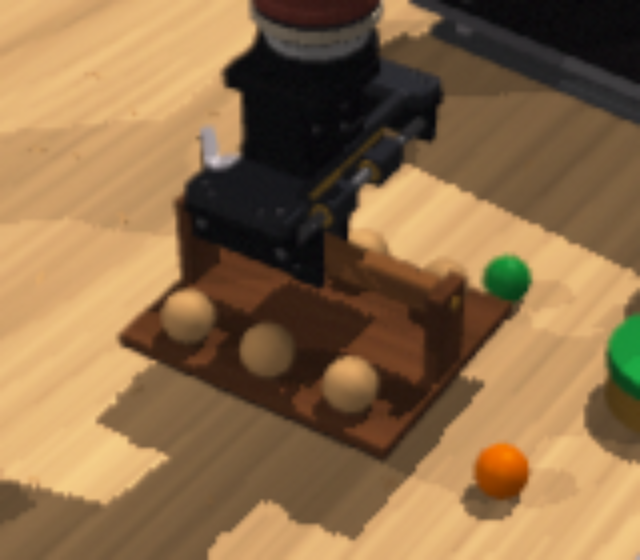

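The crop shows the tray lifted and level. The three near balls at (188,317), (267,349) and (350,384) and the far ones are still seated.

{"fn": "jog_arm", "kwargs": {"angular": [[0,0,0.1],[0,0,0.13],[0,0,0.15],[0,0,0.15],[0,0,0.15],[0,0,0.15],[0,0,0.15],[0,0,0.15],[0,0,0.13],[0,0,0.1]], "offset": [[0,0,-0.1],[0,0,-0.2],[0,0,-0.3],[0,0,-0.4],[0,0,-0.5],[0,0,-0.5],[0,0,-0.4],[0,0,-0.4],[0,0,-0.3],[0,0,-0.2]], "hand": [-0.8,-0.8,-0.8,-0.8,-0.8,-0.8,-0.8,-0.8,-0.8,-0.8]}}

```text
t: 24.52
tcp_pos: [0.5224, 0.0878, 0.2004]
tcp_rot: [180.0, 0.1, 174.2]
ft_force: [0.7, -0.1, -5.5]
gripper_width: 0.018
grasp_force: 35.0
```

{"fn": "jog_arm", "kwargs": {"angular": [[0,0,0],[0,0,0],[0,0,0],[0,0,0],[0,0,0],[0,0,0],[0,0,0],[0,0,0],[0,0,0],[0,0,0]], "offset": [[0.04,0.15,0],[0.08,0.3,0],[0.11,0.45,0],[0.15,0.6,0],[0.18,0.7,0],[0.2,0.8,0],[0.2,0.8,0],[0.2,0.8,0],[0.2,0.8,0],[0.2,0.8,0]], "hand": [-0.8,-0.8,-0.8,-0.8,-0.8,-0.8,-0.8,-0.8,-0.8,-0.8]}}

```text
t: 25.35
tcp_pos: [0.4921, 0.2792, 0.197]
tcp_rot: [-180.0, -0.1, 174.3]
ft_force: [1.0, 0.2, -6.1]
gripper_width: 0.0178
grasp_force: 35.0
```

{"fn": "jog_arm", "kwargs": {"angular": [[0,0,0],[0,0,0],[0,0,0],[0,0,0],[0,0,0],[0,0,0],[0,0,0],[0,0,0],[0,0,0],[0,0,0]], "offset": [[0.2,0.8,0],[0.18,0.7,0],[0.15,0.6,0],[0.11,0.45,0],[0.08,0.3,0],[0.04,0.15,0],[0.02,0.08,0],[0,0,0],[0,0,0],[0,0,0]], "hand": [-0.8,-0.8,-0.8,-0.8,-0.8,-0.8,-0.8,-0.8,-0.8,-0.8]}}

```text
t: 26.18
tcp_pos: [0.4799, 0.3709, 0.1986]
tcp_rot: [-180.0, 0.0, 174.2]
ft_force: [0.1, -0.6, -6.9]
gripper_width: 0.0178
grasp_force: 35.0
```

```bash
python3 o.py;python3 - <<'E'
from h import *
p,d=env.camera("scene"); cv2.imwrite("pics/s5.png",p[...,::-1])
p2,d2=env.camera("top"); cv2.imwrite("pics/t5.png",p2[...,::-1])
a=cv2.resize(p[60:270,230:450,::-1],(440,420));b=cv2.resize(p2[150:420,80:340,::-1],(350,363))
o=np.zeros((420,790,3),np.uint8);o[:,:440]=a;o[:363,440:]=b;cv2.imwrite("pics/c5.png",o)
E
```

```text
[  0.4799   0.3711   0.1986 -59.9955   0.0082 174.2451  -0.2531   0.0875
  -5.2372] 26.3333 0.017362753984207932 [ 30.2806  11.1253  91.805   -0.0058  77.0595 -53.9674]
```

View pics/c5.png

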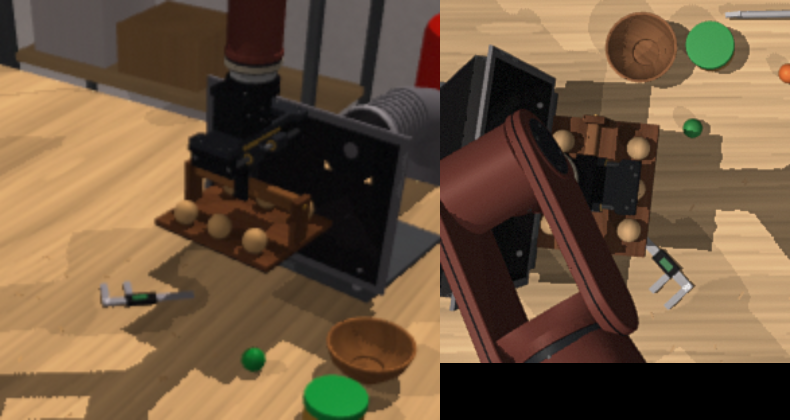

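The view shows the tray held level in front of the hood mouth with a visible gap, all balls seated and nothing touching. Handing in.

```bash
python3 -c "
from cell import env
print(env.get_obs()['joint_vel']);print(env.close_job())"
```

```text
[ 0.2677062   0.09185375 -0.04531655  0.06102509 -0.04003667  0.08955119]
the job is handed in; nothing more can be done
None
```

Job handed in: I filled both empty pockets from the rack, and the tray is held level and still about 5 cm in front of the middle of the hood's mouth, its underside at about 145 mm; no ball dropped.

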